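Dry rehearsal of the stop-bath dip with a reel lifting rod

ROBOT

A 6-joint arm with a two-finger parallel gripper is mounted at the origin on a cart in front of the work surface, level with it; the furniture and walls round the work are solid. World frame = base frame: x ahead of the robot, y to its left, z up, the work surface at z = 0. Lengths are in m, angles in rad, forces in N, time in s.
With the tool pointing down it reaches from about 0.375 to 0.975 m from the base axis. Payload 3.8 kg.
Tool frame: the origin (TCP) lies midway between the tips of the shut fingers; the grasp point (between the pads) lies 19 mm behind it; z points along the fingers, y is the line along which they close (so a half turn about z gives the same grasp; the last joint's range is limited). The gripper opens to 85 mm and grips with 20 to 120 N. Pads are 22 mm wide; open, the fingers measure 114 mm over their backs; the gripper's body (76 mm by 85 mm) begins 54 mm behind the grasp point. The pads swing forward as they close: fully open they stand 13 mm farther back than shut.
Start: joints at [1.292, 0.264, 1.604, -0, 1.274, -0.037], TCP at [0.162, 0.655, 0.231] pointing down, gripper open.
Joint ranges: [-2.63, 2.63], [-0.94, 2.18], [0.31, 2.57], [-1.31, 4.45], [0, 2.66], [-2.55, 2.55]. Speed limits (rad/s): [2.57, 2.57, 3.14, 3.14, 3.14, 3.14].

INTERFACE

Orientations are given as a rotation vector (axis times angle).
In Python, from workcell import status, read_camera, workorder, masks_of gives the robot as it stands.
- The arm moves only by the tool drive_tool, never from a script. Its argument "rows" is a list of rows, each a list of 7 numbers: the turn, a rotation vector about the tool's x, y, z in degrees, then the shift along the tool's x, y, z in m, then the opening, from 0 (shut) to 1 (fully open). In form: [[ax, ay, az, tx, ty, tz, claw], ...]. A call has 1 to 8 rows; each row shifts and turns the commanded pose from where the row before left it, along the tool's axes as they then stand; what a row does not reach is not made up. A row lasts 1/12 s, in which the tool goes at most 41.7 mm and 7.16 degrees, less where a joint would pass 70% of its speed; a pose out of reach is approached as far as the arm can. A call is refused whole if a number of a shift passes 0.0417 or a number of a turn 7.16, either way. A call with a gripper value outside its range is refused whole. The fingers move at their own pace and stop on an object; "force" is the grip in N (left out, the last holds). Time passes only in rows, so rows that do not move let the fingers close. It gives the time, the measured TCP pose, the force, the opening and the grip force at its end, in the units of the state.
- status.read_state(): the state, without advancing time (a new reading comes with each control period).
- read_camera(name): name is "scene" or "top"; returns a dict with "color" (420x560x3 uint8, red, green, blue), "intrinsics" (3x3 intrinsics, pixels), "world_from_camera" (4x4, takes a point from camera to world coordinates). Camera axes: x right, y up, looking along -z (the intrinsics and any distortion apply to the point x, -y, -z); pixel columns grow to the right and rows downward; lengths in m; the calibration is good to about 2 mm. A picture is of the moment at which its call begins. There is no depth.
- workorder.finish_job(): hands the job in; it is judged then, once.
Trained networks look in a picture, given as the dict that the camera call returned (one of the last four; its "shot" number tells which), for a name from the list of things; names that differ only in an ending like _2 or _b are one class to them, and where a whole thing is asked for, a point or a joint stands for the part that bears it (a point fixed in the world has none). Each returns a list of dicts, best first, with "score" (0 to 1); they miss things now and then, are a little off and sometimes report something else, mostly with a low value. They report only what shows in the picture. A call takes as long as a camera call.
- masks_of(picture, name): "mask" (420x560 bool, what is visible of it) and "bbox" ([left, top, right, bottom] in pixels, round what is visible of it).
The state is a dict: "time": time; "q": joint angles; "joint_vel": joint speeds; "joint_torque": joint torques, N m; "tool_pos": TCP position; "tcp_rot": TCP orientation; "wrist_force": force on the tool from outside, world axes, zero at the start; "torque": the same for the moment, N m; "width": opening from 0.0 (shut) to 1.0 (fully open); "grip_force": force on a finger pad.
Only numpy, scipy, OpenCV 4.12 (cv2) and the standard library are available. Lean on these libraries where they do the work, as an engineer would, in place of code of your own. Each camera call takes 0.05 s, during which the arm holds its last target. There are 200 camera calls.

TASK

With the lights on and the tanks dry, rehearse the stop-bath dip: take the lifting rod with the two steel film reels by its wire loop, raise it straight up out of the tall steel tank until the reels are clear of the rim, and hold it there level and still over that tank for two seconds, as if it were draining. Then lower it gently, right down to the bottom of the short wide steel tank, and lift it out again. Finish while still holding the rod: level and still in the air over the short wide tank, foot clear above its rim, both tanks left standing where they were and the things around undisturbed.

Things in the scene. Friction and masses are not known exactly. Their poses are not given: they have to be found in the camera images.
- reel_rod: stainless lifting rod, one loose piece 166 mm tall, about 0.2 kg, standing in the tall tank: round foot 46 mm across, two spiral film reels fixed on the stem (54 mm across, from 3 to 74 mm above the foot's underside), bare stem, closed wire loop on top. Origin: centre of the foot's underside; z up the stem; y in the plane of the loop, x normal to it; any yaw
- rod_loop (a point): centre of the wire loop, 146 mm above the foot's underside, on the rod's axis. Loop of 5 mm round wire, 30 mm wide outside along the rod's y, 5 mm thick along its x; its straight upright sides run from 128 to 157 mm above the foot's underside. Grip it from above across the 30 mm width (fingers closing along the rod's y)
- tall_tank: open round steel tank, loose, 0.2 kg, 71 mm outside diameter, 100 mm high, inner floor 3 mm above its underside, inside at least 60 mm across. Origin: centre of the underside; z up. The rod's loop stands out above its rim (the rim is 31 mm below the loop's straight sides).
- wide_tank: open round steel tank, loose, 0.2 kg, shorter and wider: 75 mm outside diameter, 75 mm high, inner floor 3 mm above its underside, inside at least 63 mm across; empty. Origin: centre of the underside; z up. It may stand to the left or right of the tall tank.
- scissors: bystander: scissors lying flat, 66 x 161 x 7 mm; origin under the centre
- film_tin: bystander: round metal tin, 70 mm across, 41 mm high; origin under the centre
- screw_lid: bystander: black screw lid lying upside down, 70 mm across, 15 mm high; origin under the centre
- empty_cassette: bystander: 35 mm film cassette standing upright, 26 x 33 x 46 mm; origin under the centre

How it is judged:
By the outcome, as a careful person would: the job done as asked, in the order asked, and still so for the second after the job is handed in, while the arm keeps its last pose, push and grip.
It also fails if it takes over 58 s, if anything falls off the work surface, if the arm or the gripper's body presses on something with over 40 N, if the wrist force passes 120 N, or if a joint passes its speed limit or range.

## Working session

There is one attempt and no reset: what is moved stays moved. The work goes in short steps, Python scripts to look and compute and a tool call to move; the robot and the scene stay as the last step left them, time stands still between calls to the robot, and variables do not carry over. Pictures are saved under pics/ and viewed, at most 10 in all, crops included, and the job is handed in when it is done.

Besides the shell and the picture viewer there is one more tool, called after ">>>" by a JSON object that holds its "method" and its "body". drive_tool: Moves the arm, as the interface text tells. Its arguments: {"type":"object","properties":{"rows":{"type":"array"},"force":{"type":"number"}},"required":["rows"]}

```bash
mkdir -p pics; cat > h.py <<'E'
import numpy as np, cv2
from workcell import status, read_camera, workorder, masks_of
def proj(p,X):
    T=np.linalg.inv(p["world_from_camera"]);X=np.atleast_2d(X)
    c=X@T[:3,:3].T+T[:3,3]; c=c*[1,-1,-1]
    u=c@np.array(p["intrinsics"]).T
    return u[:,:2]/u[:,2:]
def ray(p,uv):
    d=np.linalg.inv(p["intrinsics"])@[uv[0],uv[1],1.]
    T=p["world_from_camera"]; return T[:3,3],T[:3,:3]@(d*[1,-1,-1])
def atz(p,uv,z):
    o,d=ray(p,uv); return o+d*(z-o[2])/d[2]
E
python3 - <<'E'
from h import *
s=status.read_state(); print({k:np.round(v,3) for k,v in s.items()})
for n in("top","scene"):
    p=read_camera(n); print(n,{k:(np.round(p[k],3) if k!="color" else 0) for k in p})
    cv2.imwrite(f"pics/{n}0.png",p["color"][...,::-1])
    for o in("reel_rod","tall_tank","wide_tank","scissors","film_tin","screw_lid","empty_cassette"):
        for m in masks_of(p,o)[:2]: print(o,round(m["score"],2),m["bbox"],int(m["mask"].sum()))
E
```

```text
{'time': np.float64(0.0), 'q': array([ 1.292,  0.265,  1.605, -0.   ,  1.274, -0.037]), 'joint_vel': array([-0.   , -0.001,  0.001, -0.   ,  0.001, -0.001]), 'joint_torque': array([-1.0000e-03, -5.1511e+01, -3.6732e+01, -0.0000e+00,  1.3000e-02,
       -0.0000e+00]), 'tool_pos': array([0.161, 0.655, 0.23 ]), 'tcp_rot': array([-0.379, -3.118,  0.004]), 'wrist_force': array([ 0.386, -0.97 , -0.067]), 'torque': array([ 0.018,  0.031, -0.043]), 'grip_force': np.float64(0.0), 'width': np.float64(0.999)}
top {'color': 0, 'intrinsics': array([[490.484,   0.   , 280.353],
       [  0.   , 490.484, 212.485],
       [  0.   ,   0.   ,   1.   ]]), 'world_from_camera': array([[ 6.000e-03,  9.820e-01, -1.890e-01,  3.770e-01],
       [-9.990e-01, -1.000e-03, -3.500e-02, -1.700e-02],
       [-3.400e-02,  1.890e-01,  9.810e-01,  1.076e+00],
       [ 0.000e+00,  0.000e+00,  0.000e+00,  1.000e+00]]), 'shot': np.int64(1)}
reel_rod 0.73 [208.4, 198.1, 233.7, 230.0] 504
tall_tank 0.67 [203.3, 192.8, 240.1, 234.7] 650
wide_tank 0.6 [372.8, 224.5, 413.3, 258.9] 1144
scissors 0.57 [174.9, 155.4, 238.5, 183.
[... 186 characters left out ...]
, 435.55 , 209.917],
       [  0.   ,   0.   ,   1.   ]]), 'world_from_camera': array([[-0.756,  0.267, -0.598,  0.006],
       [-0.654, -0.329,  0.681,  0.599],
       [-0.015,  0.906,  0.423,  0.468],
       [ 0.   ,  0.   ,  0.   ,  1.   ]]), 'shot': np.int64(2)}
reel_rod 0.49 [206.4, 195.7, 222.4, 236.9] 132
reel_rod 0.45 [220.4, 213.6, 244.2, 245.0] 315
tall_tank 0.79 [194.4, 220.5, 239.6, 285.1] 2021
wide_tank 0.81 [333.6, 183.2, 366.5, 224.0] 1170
scissors 0.86 [121.2, 243.8, 191.7, 279.6] 601
scissors 0.74 [207.3, 195.6, 224.1, 235.5] 248
film_tin 0.51 [220.3, 218.3, 242.2, 244.9] 300
screw_lid 0.93 [239.6, 208.5, 268.8, 226.3] 394
empty_cassette 0.88 [342.5, 251.5, 362.7, 278.9] 403
```

View pics/top0.png

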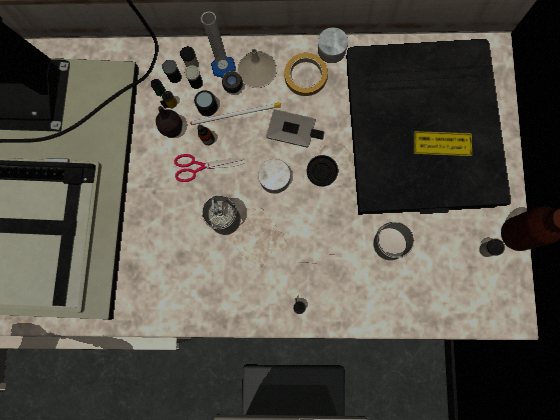

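View pics/scene0.png

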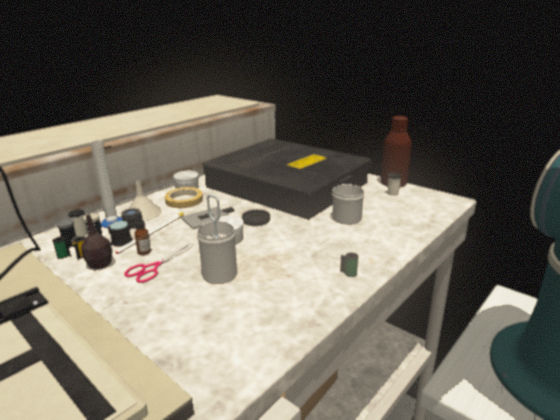

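The tall tank with the rod is at top (222,214) and scene (218,250). The wide tank is at top (393,241) and scene (348,204). I'll zoom in on both.

```bash
python3 - <<'E'
from h import *
t=cv2.imread("pics/top0.png");s=cv2.imread("pics/scene0.png")
def c(i,u,v,w,h,W,H): return cv2.resize(i[v:v+h,u:u+w],(W,H),interpolation=cv2.INTER_CUBIC)
a=np.hstack([c(t,195,185,50,50,400,300*0+400),c(t,368,217,50,50,400,400)])
cv2.imwrite("pics/zt.png",a)
b=np.hstack([c(s,185,190,64,96,400,600),c(s,320,170,64,96,400,600)])
cv2.imwrite("pics/zs.png",b)
E
```

```text
(no output)
```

View pics/zt.png

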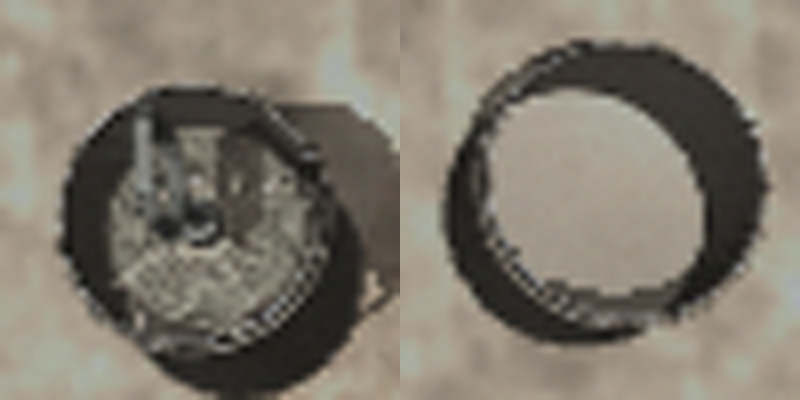

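View pics/zs.png

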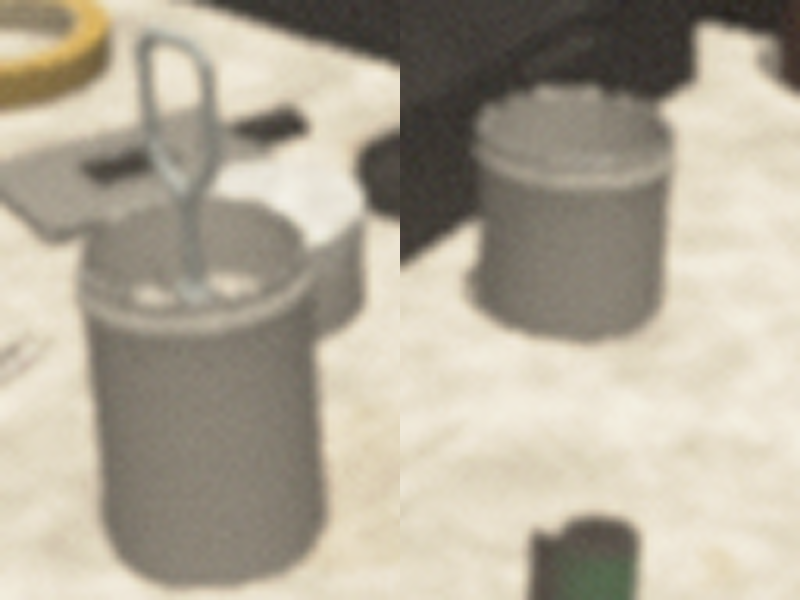

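Top zoom: the tall rim centre is near (200,222) and the wide rim near (622,185). In the scene zoom, the loop's sides are at x≈148 and 208. Next I'll fit poses and overlay them.

```bash
cat > fit.py <<'E'
from h import *
from scipy.optimize import least_squares
T=read_camera("top");S=read_camera("scene")
th=np.linspace(0,2*np.pi,180)
def circ(x,y,r,z): return np.c_[x+r*np.cos(th),y+r*np.sin(th),0*th+z]
tz=lambda L:np.array(L)/8.+[195,185]; wz=lambda L:(np.array(L)-[400,0])/8.+[368,217]
ts=lambda L:np.array(L)/6.25+[185,190]; ws=lambda L:(np.array(L)-[400,0])/6.25+[320,170]
def dist(p,pts,c):
    q=proj(p,c); return np.linalg.norm(pts[:,None]-q[None],axis=2).min(1)
def fit(name,r,h,tp,sr,sb,x0):
    f=lambda v:np.r_[dist(T,tp,circ(*v,r,h)),dist(S,sr,circ(*v,r,h)),dist(S,sb,circ(*v,r,0))]
    o=least_squares(f,x0,diff_step=1e-4); 
    print(name,o.x.round(4),np.round(f(o.x),1)); return o.x
a=fit("tall",.0355,.1,tz([(60,230),(100,130),(180,87),(240,95),(310,160),(200,350)]),ts([(80,280),(140,325),(200,332),(270,318),(315,270)]),ts([(110,540),(150,575),(215,587),(280,570),(320,530)]),atz(T,(220,213),.1)[:2])
w=fit("wide",.0375,.075,wz([(765,185),(740,110),(620,45),(560,55),(490,130),(660,320)]),ws([(476,150),(520,180),(570,188),(640,178),(672,155)]),ws([(475,290),(520,325),(580,338),(640,325),(660,300)]),atz(T,(394,240),.075)[:2])
L=[(-.0125,.128),(-.0125,.157),(.0125,.128),(.0125,.157)]
sp=ts([(152,135),(147,50),(208,150),(207,75),(186,188),(195,292)])
def rod(v):
    x,y,a,tx,ty=v; P=[]
    for u,z in L+[(0,.122),(0,.076)]: P.append((x-u*np.sin(a)+tx*z,y+u*np.cos(a)+ty*z,z+.003))
    return np.array(P)
best=None
for y0 in np.arange(-3,3.1,.5):
    f=lambda v:np.r_[(proj(S,rod(v))-sp).ravel(),(proj(T,rod(v)[-1:])-tz([(200,232)])).ravel(),v[3:]*20]
    o=least_squares(f,[*a,y0,0,0])
    if best is None or o.cost<best.cost: best=o
v=best.x; print("rod",v.round(4),"yawdeg",np.degrees(v[2]),best.fun.round(1))
print("loop pt",(np.r_[v[:2]+v[3:]*.146]).round(4))
def draw(p,n,crops):
    k=8; I=cv2.resize(p["color"][...,::-1],None,fx=k,fy=k,interpolation=cv2.INTER_CUBIC)
    def pl(c,X,cl): cv2.polylines(I,[np.int32((proj(p,X)+.5)*k)],c,cl,1)
    for r,h,q in((.0355,.1,a),(.0375,.075,w)):
        pl(True,circ(*q,r,h),(0,0,255)); pl(True,circ(*q,r,0),(0,255,0))
    R=rod(v); pl(False,R[[5,4,0,1,3,2,4]],(255,0,0))
    return np.hstack([cv2.resize(I[b*k:(b+h)*k,a_*k:(a_+w_)*k],(400,int(400*h/w_))) for a_,b,w_,h in crops])
cv2.imwrite("pics/ov.png",np.vstack([cv2.resize(draw(T,0,[(195,185,50,50),(368,217,50,50)]),(480,240)),cv2.resize(draw(S,0,[(185,190,64,96),(320,170,64,96)]),(480,360))]))
E
python3 fit.py
```

```text
tall [0.5629 0.1451] [2.  0.9 0.6 0.8 0.6 1.7 0.7 3.8 4.7 4.7 1.8 0.7 2.5 2.  2.3 2.7]
wide [ 0.5105 -0.2147] [0.6 0.8 0.3 0.4 1.7 1.3 2.1 3.5 3.6 2.9 1.4 0.3 2.7 1.9 1.9 0.1]
rod [ 0.5695  0.1419 -4.6946 -0.0419  0.0325] yawdeg -268.9812725215131 [ 0.3  0.5 -0.3 -0.2  0.7  1.8 -0.3 -0.7 -0.3 -3.2  0.2  1.9 -0.1 -0.4
 -0.8  0.6]
loop pt [0.5634 0.1466]
```

View pics/ov.png

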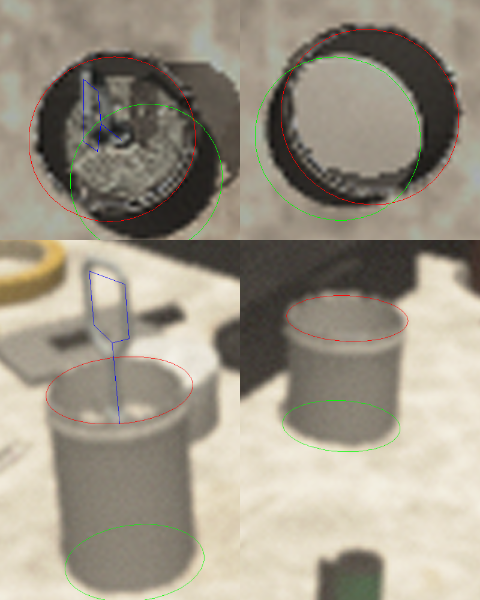

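```bash
python3 - <<'E'
src=open("fit.py").read().split('def fit(')[0]
open("j.py","w").write(src+'''
from scipy.spatial.transform import Rotation as Ro
def adj(p,c):
    q=dict(p);M=p["world_from_camera"].copy();M[:3,:3]=M[:3,:3]@Ro.from_rotvec(c[:3]).as_matrix();M[:3,3]+=c[3:];q["world_from_camera"]=M;return q
D=[(tz([(65,230),(100,130),(180,87),(240,95),(310,160)]),ts([(80,285),(140,325),(200,332),(270,318),(315,280)]),ts([(110,540),(150,575),(215,587),(280,570),(320,530)]),.0355,.034,.1),
(wz([(765,185),(740,110),(620,45),(560,55),(490,130)]),ws([(476,158),(520,180),(570,188),(640,178),(672,160)]),ws([(475,295),(520,325),(580,338),(640,325),(660,300)]),.0375,.036,.075)]
L=[(-.0125,.128),(-.0125,.157),(.0125,.128),(.0125,.157),(0,.122),(0,.076)]
sp=ts([(152,135),(147,50),(208,150),(207,75),(186,188),(195,292)])
def rod(v): return np.array([(v[0]-u*np.sin(v[2]),v[1]+u*np.cos(v[2]),z+.003) for u,z in L])
def f(v):
    A=adj(T,v[7:13]);B=adj(S,v[13:19]); o=[]
    for q,(tp,sr,sb,r,rb,h) in zip((v[:2],v[2:4]),D):
        o+=[dist(A,tp,circ(*q,r,h)),dist(B,sr,circ(*q,r,h-.005)),dist(B,sb,circ(*q,rb,0))]
    R=rod(v[4:7]); o+=[(proj(B,R)-sp).ravel(),(proj(A,R[-1:])-tz([(200,232)])).ravel(),(v[4:6]-v[:2])/.002]
    o+=[v[7:10]/.003,v[13:16]/.003,v[10:13]/.0015,v[16:19]/.0015]
    return np.r_[tuple(o)]
o=least_squares(f,[.563,.145,.5105,-.2147,.564,.145,1.6]+[0]*12,diff_step=1e-4,x_scale=[.01]*6+[.1]+[.01]*12)
v=o.x; print(v[:7].round(4),"cams",(v[7:]*1e3).round(1)); print(o.fun.round(1))
''')
E
python3 j.py
python3 - <<'E'
from scipy.spatial.transform import Rotation as R
import sys;sys.path.insert(0,'.')
from workcell import status
s=status.read_state();print(R.from_rotvec(s["tcp_rot"]).as_matrix().round(3))
E
```

```text
[ 0.5648  0.1425  0.5115 -0.2176  0.5663  0.1431  1.5912] cams [ 1.  -0.3  0.1  0.2 -0.   0.4  0.6 -0.8 -0.7 -0.4  0.   1.4]
[ 1.4  0.4  0.4  0.1  0.7  0.1  1.4  2.2  2.4  1.2  0.2  1.7  1.3  1.6
  1.8  0.6  0.2  0.2  0.3  0.5  1.2  1.3  1.4  0.8  0.6  0.3  2.6  1.7
  1.4  0.8  0.3  0.6 -0.3 -0.4  0.7  1.9 -0.4 -0.9 -0.2 -3.1  0.3  2.5
  0.3  0.2  0.8  0.3  0.3 -0.1  0.   0.2 -0.3 -0.2  0.1 -0.   0.2 -0.3
  0.   0.9]
[[-0.971  0.239  0.   ]
 [ 0.239  0.971  0.   ]
 [ 0.     0.    -1.   ]]
```

>>> {"method": "drive_tool", "body": {"rows": [[0, 0, 0, -0.0257, -0.02, -0.001, 1], [0, 0, 0, -0.0257, -0.02, -0.001, 1], [0, 0, 0, -0.0257, -0.02, -0.001, 1], [0, 0, 0, -0.0257, -0.02, -0.001, 1], [0, 0, 0, -0.0257, -0.02, -0.001, 1], [0, 0, 0, -0.0257, -0.02, -0.001, 1], [0, 0, 0, -0.0257, -0.02, -0.001, 1], [0, 0, 0, -0.0257, -0.02, -0.001, 1]]}}

```text
time: 1.67
tool_pos: [0.3237, 0.4495, 0.2396]
tcp_rot: [0.378, 3.118, 0.001]
wrist_force: [0.6, -0.0, 0.2]
width: 1.003
grip_force: 0.0
```

>>> {"method": "drive_tool", "body": {"rows": [[0, 0, 0, -0.0257, -0.02, -0.001, 1], [0, 0, 0, -0.0257, -0.02, -0.001, 1], [0, 0, 0, -0.0257, -0.02, -0.001, 1], [0, 0, 0, -0.0257, -0.02, -0.001, 1], [0, 0, 0, -0.0257, -0.02, -0.001, 1], [0, 0, 0, -0.0257, -0.02, -0.001, 1], [0, 0, 0, -0.0257, -0.02, -0.001, 1], [0, 0, 0, -0.0257, -0.02, -0.001, 1]]}}

```text
time: 2.33
tool_pos: [0.485, 0.2448, 0.2476]
tcp_rot: [0.379, 3.118, 0.001]
wrist_force: [-0.7, -0.0, 0.2]
width: 1.0
grip_force: 0.0
```

>>> {"method": "drive_tool", "body": {"rows": [[0, 0, 7, 0, 0, 0, 1], [0, 0, 7, 0, 0, 0, 1], [0, 0, 7, 0, 0, 0, 1], [0, 0, 7, 0, 0, 0, 1], [0, 0, 7, 0, 0, 0, 1], [0, 0, 7, 0, 0, 0, 1], [0, 0, 7, 0, 0, 0, 1], [0, 0, 7, 0, 0, 0, 1]]}}

```text
time: 3.0
tool_pos: [0.4843, 0.2462, 0.2474]
tcp_rot: [1.806, 2.57, 0.0]
wrist_force: [0.7, -0.6, -1.0]
width: 1.0
grip_force: 0.0
```

>>> {"method": "drive_tool", "body": {"rows": [[0, 0, 7, 0, 0, 0, 1], [0, 0, 7, 0, 0, 0, 1], [0, 0, 5, 0, 0, 0, 1], [0, 0, 0, 0, 0, 0, 1], [0, 0, 0, 0, 0, 0, 1]]}}

```text
time: 3.42
tool_pos: [0.4842, 0.2462, 0.2474]
tcp_rot: [2.196, 2.246, 0.0]
wrist_force: [0.4, -0.3, 0.4]
width: 0.999
grip_force: 0.0
```

>>> {"method": "drive_tool", "body": {"rows": [[0, 0, 0, -0.0175, 0.0131, 0, 1], [0, 0, 0, -0.0175, 0.0131, 0, 1], [0, 0, 0, -0.0175, 0.0131, 0, 1], [0, 0, 0, -0.0175, 0.0131, 0, 1], [0, 0, 0, -0.0175, 0.0131, 0, 1], [0, 0, 0, -0.0175, 0.0131, 0, 1], [0, 0, 0, 0, 0, 0.028, 1], [0, 0, 0, 0, 0, 0.028, 1]]}}

```text
time: 4.08
tool_pos: [0.5679, 0.142, 0.1933]
tcp_rot: [2.196, 2.242, 0.008]
wrist_force: [0.4, 0.4, 0.2]
width: 1.0
grip_force: 0.0
```

>>> {"method": "drive_tool", "body": {"rows": [[0, 0, 0, 0, 0, 0, 1], [0, 0, 0, 0, 0, 0, 1]]}}

```text
time: 4.25
tool_pos: [0.5632, 0.1423, 0.1894]
tcp_rot: [-2.196, -2.243, 0.006]
wrist_force: [0.1, 0.8, 1.1]
width: 1.006
grip_force: 0.0
```

```bash
python3 - <<'E'
from h import *
s=status.read_state();print(s["tool_pos"])
p=read_camera("top");q=read_camera("scene")
x,y,z=s["tool_pos"]
for c in(p,q): print(proj(c,[[x,y,z],[.5655,.143,.149]]).round(1))
f=lambda i,u,v,w,h:cv2.resize(i[v:v+h,u:u+w,::-1],(400,int(400*h/w)),interpolation=cv2.INTER_CUBIC)
cv2.imwrite("pics/pre.png",np.hstack([f(p["color"],185,165,70,90),f(q["color"],175,150,70,90)]))
E
```

```text
[0.56324967 0.14234206 0.18938981]
[[211.7 204.2]
 [215.  207.3]]
[[213.5 183.3]
 [214.2 204.1]]
```

View pics/pre.png

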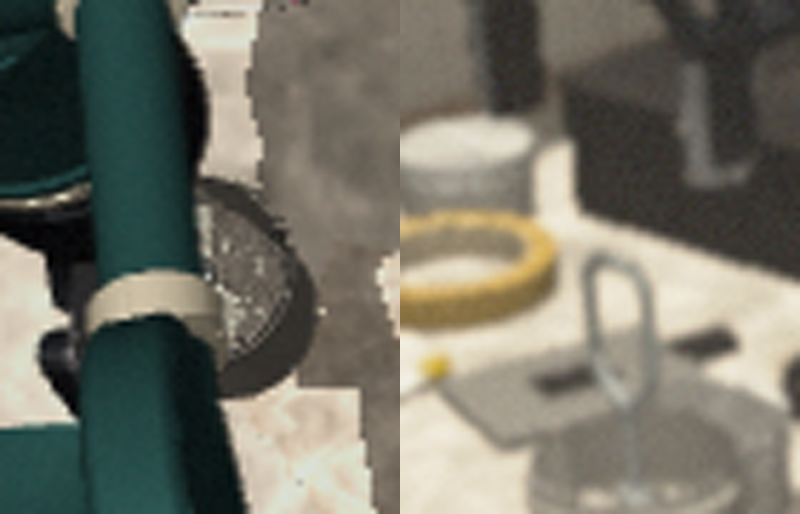

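The scene crop shows the fingertips at (512,110) and (725,185), straddling the loop centred at (620,320). Alignment is good, so I'll descend and grip.

>>> {"method": "drive_tool", "body": {"rows": [[0, 0, 0, 0, 0.001, 0.012, 1], [0, 0, 0, 0, 0.001, 0.012, 1], [0, 0, 0, 0, 0, 0.012, 1], [0, 0, 0, 0, 0, 0.012, 1], [0, 0, 0, 0, 0, 0.011, 1], [0, 0, 0, 0, 0, 0, 1], [0, 0, 0, 0, 0, 0, 0.6], [0, 0, 0, 0, 0, 0, 0.5]], "force": 50}}

```text
time: 5.02
tool_pos: [0.567, 0.1429, 0.1322]
tcp_rot: [-2.199, -2.244, 0.0]
wrist_force: [-0.2, -0.2, 0.1]
width: 0.75
grip_force: 0.0
```

>>> {"method": "drive_tool", "body": {"rows": [[0, 0, 0, 0, 0, 0, 0.45], [0, 0, 0, 0, 0, 0, 0.42], [0, 0, 0, 0, 0, 0, 0.39], [0, 0, 0, 0, 0, 0, 0.36], [0, 0, 0, 0, 0, 0, 0.33], [0, 0, 0, 0, 0, 0, 0.3], [0, 0, 0, 0, 0, 0, 0.2], [0, 0, 0, 0, 0, 0, 0.1]]}}

```text
time: 5.68
tool_pos: [0.5672, 0.1429, 0.133]
tcp_rot: [2.199, 2.243, 0.001]
wrist_force: [-2.4, -0.7, 5.6]
width: 0.329
grip_force: 49.1
```

>>> {"method": "drive_tool", "body": {"rows": [[0, 0, 0, 0, 0, 0, 0], [0, 0, 0, 0, 0, 0, 0], [0, 0, 0, 0, 0, 0, 0], [0, 0, 0, 0, 0, 0, 0]]}}

```text
time: 6.02
tool_pos: [0.5672, 0.1429, 0.1331]
tcp_rot: [2.199, 2.243, 0.001]
wrist_force: [-2.0, -0.4, 6.2]
width: 0.33
grip_force: 49.1
```

>>> {"method": "drive_tool", "body": {"rows": [[0, 0, 0, 0, 0, -0.003, 0], [0, 0, 0, 0, 0, -0.003, 0], [0, 0, 0, 0, 0, -0.002, 0], [0, 0, 0, 0, 0, 0, 0], [0, 0, 0, 0, 0, 0, 0]]}}

```text
time: 6.43
tool_pos: [0.5668, 0.1428, 0.14]
tcp_rot: [-2.199, -2.243, 0.0]
wrist_force: [-0.2, 0.2, -2.4]
width: 0.33
grip_force: 49.3
```

```bash
python3 - <<'E'
from h import *
s=status.read_state();print(s["tool_pos"],s["wrist_force"],s["torque"])
q=read_camera("scene")
f=lambda i,u,v,w,h:cv2.resize(i[v:v+h,u:u+w,::-1],(600,int(600*h/w)),interpolation=cv2.INTER_CUBIC)
cv2.imwrite("pics/grip.png",f(q["color"],165,165,100,100))
E
```

```text
[0.56682971 0.14281138 0.14003757] [-0.17749503  0.21524255 -2.36639322] [ 0.01706621 -0.0286548  -0.03559815]
```

View pics/grip.png

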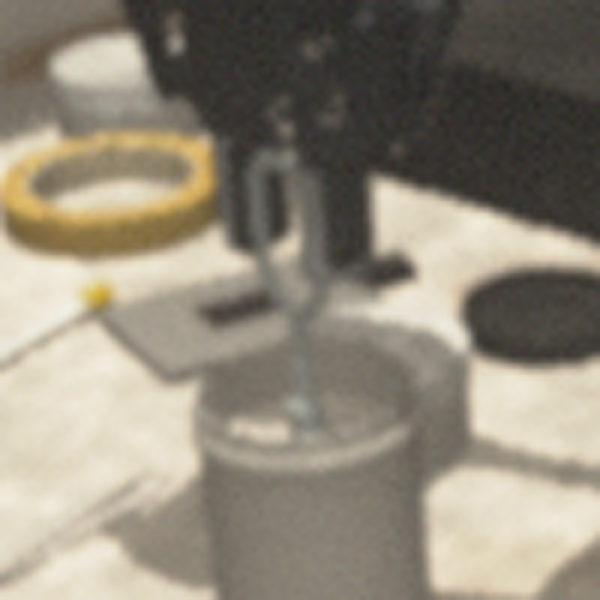

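The scene crop shows the loop between the fingers at (290,230). The stem is upright and central in the tank at (305,415), and the measured force is just the rod's weight. I'll lift it and hold.

>>> {"method": "drive_tool", "body": {"rows": [[0, 0, 0, 0, 0, -0.004, 0], [0, 0, 0, 0, 0, -0.007, 0], [0, 0, 0, 0, 0, -0.007, 0], [0, 0, 0, 0, 0, -0.007, 0], [0, 0, 0, 0, 0, -0.007, 0], [0, 0, 0, 0, 0, -0.007, 0], [0, 0, 0, 0, 0, -0.007, 0], [0, 0, 0, 0, 0, -0.007, 0]]}}

```text
time: 7.15
tool_pos: [0.567, 0.1429, 0.1943]
tcp_rot: [2.199, 2.243, 0.001]
wrist_force: [0.2, -0.3, -1.9]
width: 0.33
grip_force: 49.4
```

>>> {"method": "drive_tool", "body": {"rows": [[0, 0, 0, 0, 0, -0.009, 0], [0, 0, 0, 0, 0, -0.009, 0], [0, 0, 0, 0, 0, -0.009, 0], [0, 0, 0, 0, 0, -0.009, 0], [0, 0, 0, 0, 0, -0.009, 0], [0, 0, 0, 0, 0, -0.008, 0], [0, 0, 0, 0, 0, -0.004, 0], [0, 0, 0, 0, 0, 0, 0]]}}

```text
time: 7.82
tool_pos: [0.5678, 0.143, 0.252]
tcp_rot: [2.198, 2.243, 0.003]
wrist_force: [1.2, -0.1, -1.3]
width: 0.327
grip_force: 49.4
```

>>> {"method": "drive_tool", "body": {"rows": [[0, 0, 0, 0, 0, 0, 0], [0, 0, 0, 0, 0, 0, 0], [0, 0, 0, 0, 0, 0, 0], [0, 0, 0, 0, 0, 0, 0], [0, 0, 0, 0, 0, 0, 0], [0, 0, 0, 0, 0, 0, 0], [0, 0, 0, 0, 0, 0, 0], [0, 0, 0, 0, 0, 0, 0]]}}

```text
time: 8.48
tool_pos: [0.5669, 0.1429, 0.2502]
tcp_rot: [-2.199, -2.244, 0.0]
wrist_force: [-0.1, -0.6, -2.9]
width: 0.331
grip_force: 49.4
```

>>> {"method": "drive_tool", "body": {"rows": [[0, 0, 0, 0, 0, 0, 0], [0, 0, 0, 0, 0, 0, 0], [0, 0, 0, 0, 0, 0, 0], [0, 0, 0, 0, 0, 0, 0], [0, 0, 0, 0, 0, 0, 0], [0, 0, 0, 0, 0, 0, 0], [0, 0, 0, 0, 0, 0, 0], [0, 0, 0, 0, 0, 0, 0]]}}

```text
time: 9.15
tool_pos: [0.5669, 0.1428, 0.2503]
tcp_rot: [2.199, 2.243, -0.0]
wrist_force: [-0.2, -0.4, -2.3]
width: 0.332
grip_force: 49.4
```

>>> {"method": "drive_tool", "body": {"rows": [[0, 0, 0, 0, 0, 0, 0], [0, 0, 0, 0, 0, 0, 0], [0, 0, 0, 0, 0, 0, 0], [0, 0, 0, 0, 0, 0, 0], [0, 0, 0, 0, 0, 0, 0], [0, 0, 0, 0, 0, 0, 0], [0, 0, 0, 0, 0, 0, 0], [0, 0, 0, 0, 0, 0, 0]]}}

```text
time: 9.82
tool_pos: [0.5669, 0.1429, 0.2503]
tcp_rot: [2.199, 2.244, 0.0]
wrist_force: [-0.7, 0.0, -1.1]
width: 0.328
grip_force: 49.4
```

>>> {"method": "drive_tool", "body": {"rows": [[0, 0, 0, 0, 0, 0, 0], [0, 0, 0, 0, 0, 0, 0], [0, 0, 0, 0, 0, 0, 0], [0, 0, 0, 0, 0, 0, 0], [0, 0, 0, 0, 0, 0, 0], [0, 0, 0, 0, 0, 0, 0], [0, 0, 0, 0, 0, 0, 0], [0, 0, 0, 0, 0, 0, 0]]}}

```text
time: 10.48
tool_pos: [0.5669, 0.1428, 0.2503]
tcp_rot: [-2.199, -2.244, 0.0]
wrist_force: [0.3, -0.0, -2.3]
width: 0.33
grip_force: 49.4
```

```bash
python3 - <<'E'
from h import *
s=status.read_state();print(s["time"],s["tool_pos"],s["wrist_force"],s["torque"],s["width"])
p=read_camera("top");q=read_camera("scene")
f=lambda i,u,v,w,h:cv2.resize(i[v:v+h,u:u+w,::-1],(400,int(400*h/w)),interpolation=cv2.INTER_CUBIC)
cv2.imwrite("pics/up.png",np.hstack([f(p["color"],175,165,100,150),f(q["color"],165,140,100,150)]))
E
```

```text
10.4833 [0.56692    0.14283937 0.25026156] [ 0.28336017 -0.03648298 -2.33395137] [-0.06760148  0.01748669 -0.01621167] 0.3299492337866498
```

View pics/up.png

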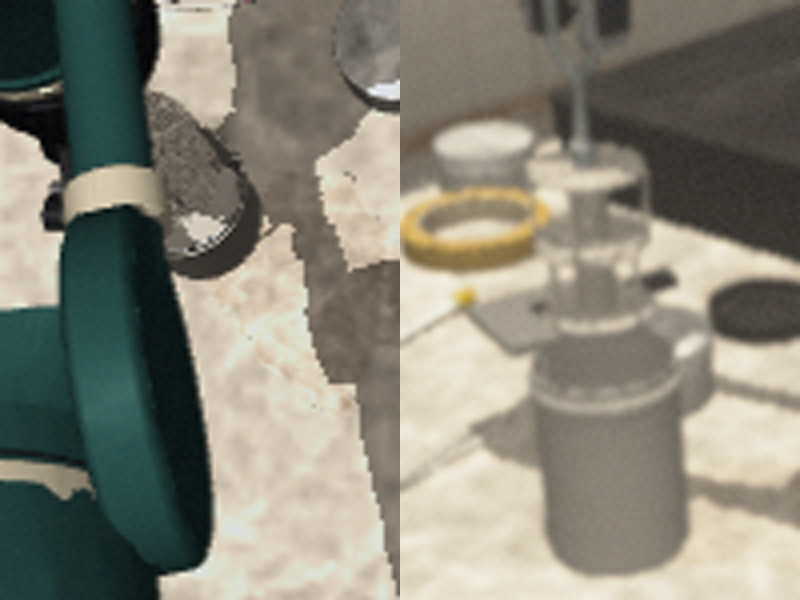

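In the up crop, the rod hangs vertical, clear above the tall tank's rim at scene crop (610,390). It held for over 2.5 s. Now I'll carry it smoothly to the wide tank.

>>> {"method": "drive_tool", "body": {"rows": [[0, 0, 0, -0.003, -0.0005, 0, 0], [0, 0, 0, -0.006, -0.001, 0, 0], [0, 0, 0, -0.009, -0.0016, 0, 0], [0, 0, 0, -0.012, -0.0021, 0, 0], [0, 0, 0, -0.015, -0.0026, 0, 0], [0, 0, 0, -0.015, -0.0026, 0, 0], [0, 0, 0, -0.015, -0.0026, 0, 0], [0, 0, 0, -0.015, -0.0026, 0, 0]]}}

```text
time: 11.25
tool_pos: [0.5526, 0.0507, 0.2503]
tcp_rot: [2.2, 2.243, -0.001]
wrist_force: [0.5, -1.1, -2.6]
width: 0.326
grip_force: 49.4
```

>>> {"method": "drive_tool", "body": {"rows": [[0, 0, 0, -0.015, -0.0026, 0, 0], [0, 0, 0, -0.015, -0.0026, 0, 0], [0, 0, 0, -0.015, -0.0026, 0, 0], [0, 0, 0, -0.015, -0.0026, 0, 0], [0, 0, 0, -0.015, -0.0026, 0, 0], [0, 0, 0, -0.015, -0.0026, 0, 0], [0, 0, 0, -0.015, -0.0026, 0, 0], [0, 0, 0, -0.015, -0.0026, 0, 0]]}}

```text
time: 11.92
tool_pos: [0.534, -0.0697, 0.2504]
tcp_rot: [2.2, 2.242, -0.0]
wrist_force: [0.2, -0.2, -2.5]
width: 0.329
grip_force: 49.4
```

>>> {"method": "drive_tool", "body": {"rows": [[0, 0, 0, -0.015, -0.0026, 0, 0], [0, 0, 0, -0.015, -0.0026, 0, 0], [0, 0, 0, -0.015, -0.0026, 0, 0], [0, 0, 0, -0.015, -0.0026, 0, 0], [0, 0, 0, -0.015, -0.0026, 0, 0], [0, 0, 0, -0.015, -0.0026, 0, 0], [0, 0, 0, -0.015, -0.0026, 0, 0], [0, 0, 0, -0.015, -0.0026, 0, 0]]}}

```text
time: 12.58
tool_pos: [0.5153, -0.19, 0.2504]
tcp_rot: [2.2, 2.243, -0.001]
wrist_force: [0.2, -0.6, -1.8]
width: 0.333
grip_force: 49.4
```

>>> {"method": "drive_tool", "body": {"rows": [[0, 0, 0, -0.012, -0.0021, 0, 0], [0, 0, 0, -0.009, -0.0016, 0, 0], [0, 0, 0, -0.006, -0.001, 0, 0], [0, 0, 0, -0.003, -0.0005, 0, 0], [0, 0, 0, 0, 0, 0, 0], [0, 0, 0, 0, 0, 0, 0], [0, 0, 0, 0, 0, 0, 0]]}}

```text
time: 13.17
tool_pos: [0.5118, -0.2178, 0.2502]
tcp_rot: [-2.198, -2.244, -0.0]
wrist_force: [0.4, -0.2, -1.7]
width: 0.327
grip_force: 49.4
```

```bash
python3 - <<'E'
from h import *
s=status.read_state();print(s["time"],s["tool_pos"],s["tcp_rot"],s["wrist_force"],s["torque"],s["width"])
p=read_camera("top");q=read_camera("scene")
x,y,z=s["tool_pos"]; z0=z-.130
th=np.linspace(0,2*np.pi,90)
C=lambda x,y,r,z:np.c_[x+r*np.cos(th),y+r*np.sin(th),0*th+z]
out=[]
for c,(u,v,w,h) in((p,(350,190,80,120)),(q,(300,90,80,120))):
    k=5; I=cv2.resize(c["color"][v:v+h,u:u+w,::-1],None,fx=k,fy=k,interpolation=cv2.INTER_CUBIC)
    for X,cl in((C(x,y,.027,z0+.003),(255,0,0)),(C(x,y,.027,z0+.074),(255,0,0)),(C(.512,-.217,.0375,.075),(0,0,255)),(C(.512,-.217,.036,0),(0,255,0))):
        cv2.polylines(I,[np.int32((proj(c,X)-[u,v]+.5)*k)],True,cl,1)
    out.append(I)
cv2.imwrite("pics/hov.png",np.hstack(out))
E
```

```text
13.1667 [ 0.51184113 -0.21777595  0.25023812] [-2.19824969e+00 -2.24395632e+00 -3.67115155e-04] [ 0.36533674 -0.23509956 -1.69185361] [-0.02132396  0.00524706 -0.01452164] 0.326770378061245
```

View pics/hov.png

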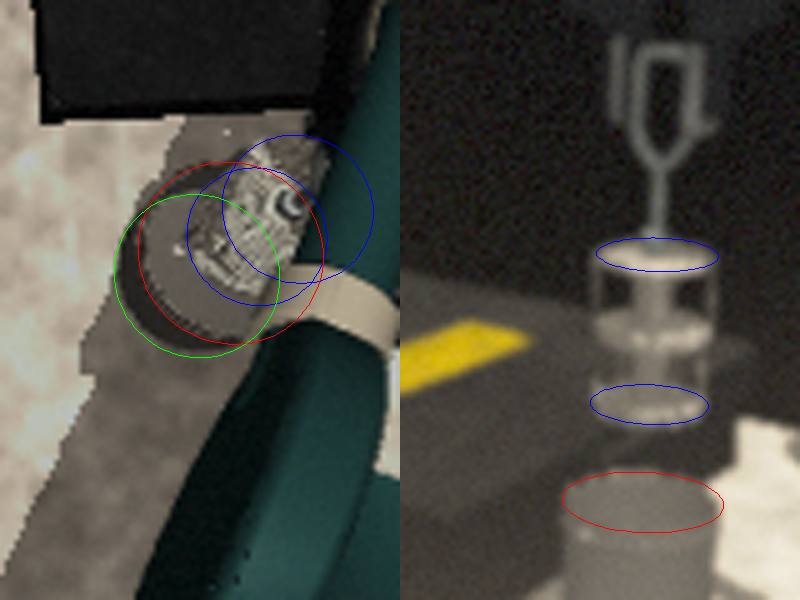

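In the hover overlay, the rod's reels match the predicted rings and the tank rim at (640,500) is within about 1 px. I'll nudge by 1 mm, lower to just above the rim, and check again.

>>> {"method": "drive_tool", "body": {"rows": [[0, 0, 0, 0.0013, 0.0007, 0.003, 0], [0, 0, 0, 0, 0, 0.007, 0], [0, 0, 0, 0, 0, 0.008, 0], [0, 0, 0, 0, 0, 0.008, 0], [0, 0, 0, 0, 0, 0.007, 0], [0, 0, 0, 0, 0, 0.003, 0], [0, 0, 0, 0, 0, 0, 0], [0, 0, 0, 0, 0, 0, 0]]}}

```text
time: 13.93
tool_pos: [0.5122, -0.217, 0.2138]
tcp_rot: [-2.199, -2.243, 0.0]
wrist_force: [0.5, 0.8, -2.3]
width: 0.331
grip_force: 49.4
```

```bash
python3 - <<'E'
from h import *
s=status.read_state();print(s["time"],s["tool_pos"],s["wrist_force"])
p=read_camera("top");q=read_camera("scene")
x,y,z=s["tool_pos"]; z0=z-.130
th=np.linspace(0,2*np.pi,90)
C=lambda x,y,r,z:np.c_[x+r*np.cos(th),y+r*np.sin(th),0*th+z]
out=[]
for c,(u,v,w,h) in((p,(365,210,50,60)),(q,(325,160,50,70))):
    k=8 if c is p else 8; I=cv2.resize(c["color"][v:v+h,u:u+w,::-1],None,fx=k,fy=k,interpolation=cv2.INTER_CUBIC)
    I=cv2.convertScaleAbs(I,alpha=1.4)
    for X,cl in((C(x,y,.027,z0+.003),(255,0,0)),(C(x,y,.0375,.075),(0,0,255))):
        cv2.polylines(I,[np.int32((proj(c,X)-[u,v]+.5)*k)],True,cl,1)
    out.append(cv2.copyMakeBorder(I,0,560-I.shape[0],0,0,cv2.BORDER_CONSTANT))
cv2.imwrite("pics/hov2.png",np.hstack(out))
E
```

```text
13.9333 [ 0.51221213 -0.21697327  0.21381651] [ 0.52744651  0.80029708 -2.33113502]
```

View pics/hov2.png

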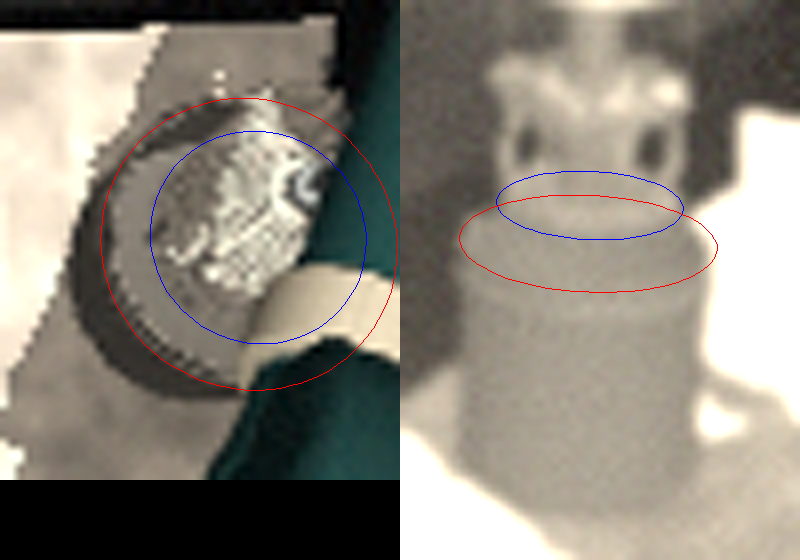

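In the last picture the tank's visible span is about 458–708 in the scene half, against the model's 459–717. It sits about 1 mm towards +x, so I'll shift slightly and enter gently, watching forces.

>>> {"method": "drive_tool", "body": {"rows": [[0, 0, 0, 0.0003, 0.001, 0.003, 0], [0, 0, 0, 0, 0, 0.004, 0], [0, 0, 0, 0, 0, 0.004, 0], [0, 0, 0, 0, 0, 0.004, 0], [0, 0, 0, 0, 0, 0.004, 0], [0, 0, 0, 0, 0, 0.003, 0], [0, 0, 0, 0, 0, 0.001, 0], [0, 0, 0, 0, 0, 0, 0]]}}

```text
time: 14.7
tool_pos: [0.5131, -0.2165, 0.1907]
tcp_rot: [-2.198, -2.243, 0.001]
wrist_force: [0.3, 0.3, -1.8]
width: 0.327
grip_force: 49.4
```

```bash
python3 - <<'E'
from h import *
s=status.read_state();print(s["tool_pos"],s["wrist_force"],s["torque"])
E
```

```text
[ 0.51308168 -0.21654968  0.19067681] [ 0.28667541  0.27667025 -1.82015796] [-0.01150267 -0.01236635 -0.0394724 ]
```

>>> {"method": "drive_tool", "body": {"rows": [[0, 0, 0, 0, 0, 0.003, 0], [0, 0, 0, 0, 0, 0.004, 0], [0, 0, 0, 0, 0, 0.004, 0], [0, 0, 0, 0, 0, 0.004, 0], [0, 0, 0, 0, 0, 0.004, 0], [0, 0, 0, 0, 0, 0.004, 0], [0, 0, 0, 0, 0, 0.002, 0], [0, 0, 0, 0, 0, 0, 0]]}}

```text
time: 15.37
tool_pos: [0.5129, -0.2165, 0.1654]
tcp_rot: [-2.198, -2.242, 0.001]
wrist_force: [0.1, 1.7, -2.1]
width: 0.328
grip_force: 49.4
```

>>> {"method": "drive_tool", "body": {"rows": [[0, 0, 0, 0, 0, 0.003, 0], [0, 0, 0, 0, 0, 0.004, 0], [0, 0, 0, 0, 0, 0.004, 0], [0, 0, 0, 0, 0, 0.004, 0], [0, 0, 0, 0, 0, 0.004, 0], [0, 0, 0, 0, 0, 0.004, 0], [0, 0, 0, 0, 0, 0.002, 0], [0, 0, 0, 0, 0, 0, 0]]}}

```text
time: 16.03
tool_pos: [0.5129, -0.2164, 0.1404]
tcp_rot: [-2.198, -2.243, 0.001]
wrist_force: [-0.7, 0.3, -2.3]
width: 0.33
grip_force: 49.4
```

>>> {"method": "drive_tool", "body": {"rows": [[0, 0, 0, 0, 0, 0.001, 0], [0, 0, 0, 0, 0, 0.001, 0], [0, 0, 0, 0, 0, 0.001, 0], [0, 0, 0, 0, 0, 0.001, 0], [0, 0, 0, 0, 0, 0, 0], [0, 0, 0, 0, 0, 0, 0]]}}

```text
time: 16.53
tool_pos: [0.5134, -0.2167, 0.1373]
tcp_rot: [2.199, 2.244, 0.0]
wrist_force: [0.7, 0.9, -2.4]
width: 0.327
grip_force: 49.4
```

>>> {"method": "drive_tool", "body": {"rows": [[0, 0, 0, 0, 0, 0.001, 0], [0, 0, 0, 0, 0, 0.001, 0], [0, 0, 0, 0, 0, 0.001, 0], [0, 0, 0, 0, 0, 0, 0], [0, 0, 0, 0, 0, 0, 0]]}}

```text
time: 16.95
tool_pos: [0.5133, -0.2167, 0.1341]
tcp_rot: [-2.199, -2.243, 0.0]
wrist_force: [-0.5, -0.3, -2.2]
width: 0.329
grip_force: 49.4
```

>>> {"method": "drive_tool", "body": {"rows": [[0, 0, 0, 0, 0, 0.0007, 0], [0, 0, 0, 0, 0, 0, 0], [0, 0, 0, 0, 0, 0, 0], [0, 0, 0, 0, 0, 0, 0]]}}

```text
time: 17.28
tool_pos: [0.5134, -0.2167, 0.1336]
tcp_rot: [2.199, 2.244, 0.0]
wrist_force: [0.3, -1.0, -2.6]
width: 0.329
grip_force: 49.4
```

>>> {"method": "drive_tool", "body": {"rows": [[0, 0, 0, 0, 0, 0.0006, 0], [0, 0, 0, 0, 0, 0, 0], [0, 0, 0, 0, 0, 0, 0], [0, 0, 0, 0, 0, 0, 0]]}}

```text
time: 17.62
tool_pos: [0.5135, -0.2168, 0.1331]
tcp_rot: [2.199, 2.243, 0.0]
wrist_force: [-0.2, -0.3, -1.8]
width: 0.326
grip_force: 49.6
```

>>> {"method": "drive_tool", "body": {"rows": [[0, 0, 0, 0, 0, 0.0005, 0], [0, 0, 0, 0, 0, 0, 0], [0, 0, 0, 0, 0, 0, 0], [0, 0, 0, 0, 0, 0, 0]]}}

```text
time: 17.95
tool_pos: [0.5136, -0.2169, 0.1331]
tcp_rot: [2.199, 2.243, 0.0]
wrist_force: [-1.5, -0.1, 3.5]
width: 0.329
grip_force: 49.9
```

The force reversed from −2 to +3.5 N at the expected height, so the rod is on the bottom. Lifting out.

>>> {"method": "drive_tool", "body": {"rows": [[0, 0, 0, 0, 0, 0, 0], [0, 0, 0, 0, 0, 0, 0], [0, 0, 0, 0, 0, -0.001, 0], [0, 0, 0, 0, 0, -0.002, 0], [0, 0, 0, 0, 0, -0.004, 0], [0, 0, 0, 0, 0, -0.005, 0], [0, 0, 0, 0, 0, -0.005, 0], [0, 0, 0, 0, 0, -0.005, 0]]}}

```text
time: 18.62
tool_pos: [0.5135, -0.2167, 0.1549]
tcp_rot: [-2.199, -2.244, -0.0]
wrist_force: [0.4, 0.3, -1.6]
width: 0.331
grip_force: 49.4
```

>>> {"method": "drive_tool", "body": {"rows": [[0, 0, 0, 0, 0, -0.006, 0], [0, 0, 0, 0, 0, -0.006, 0], [0, 0, 0, 0, 0, -0.006, 0], [0, 0, 0, 0, 0, -0.006, 0], [0, 0, 0, 0, 0, -0.006, 0], [0, 0, 0, 0, 0, -0.006, 0], [0, 0, 0, 0, 0, -0.006, 0], [0, 0, 0, 0, 0, -0.006, 0]]}}

```text
time: 19.28
tool_pos: [0.5134, -0.2167, 0.2031]
tcp_rot: [2.199, 2.243, -0.0]
wrist_force: [-0.6, -0.5, -2.2]
width: 0.33
grip_force: 49.4
```

>>> {"method": "drive_tool", "body": {"rows": [[0, 0, 0, 0, 0, -0.008, 0], [0, 0, 0, 0, 0, -0.008, 0], [0, 0, 0, 0, 0, -0.008, 0], [0, 0, 0, 0, 0, -0.008, 0], [0, 0, 0, 0, 0, -0.006, 0], [0, 0, 0, 0, 0, -0.004, 0], [0, 0, 0, 0, 0, -0.002, 0], [0, 0, 0, 0, 0, 0, 0]]}}

```text
time: 19.95
tool_pos: [0.5136, -0.2168, 0.2471]
tcp_rot: [2.199, 2.243, 0.0]
wrist_force: [-0.0, 0.2, -2.8]
width: 0.328
grip_force: 49.4
```

>>> {"method": "drive_tool", "body": {"rows": [[0, 0, 0, 0, 0, 0, 0], [0, 0, 0, 0, 0, 0, 0], [0, 0, 0, 0, 0, 0, 0], [0, 0, 0, 0, 0, 0, 0], [0, 0, 0, 0, 0, 0, 0], [0, 0, 0, 0, 0, 0, 0], [0, 0, 0, 0, 0, 0, 0], [0, 0, 0, 0, 0, 0, 0]]}}

```text
time: 20.62
tool_pos: [0.5134, -0.2167, 0.2464]
tcp_rot: [-2.199, -2.243, 0.0]
wrist_force: [-0.3, -0.0, -2.2]
width: 0.329
grip_force: 49.4
```

```bash
python3 - <<'E'
from h import *
s=status.read_state();print(s["time"],s["tool_pos"],s["wrist_force"],np.abs(s["joint_vel"]).max())
p=read_camera("scene"); a=cv2.imread("pics/scene0.png")[...,::-1]
for o in("reel_rod","tall_tank","wide_tank","screw_lid","empty_cassette","scissors"):
    for m in masks_of(p,o)[:1]: print(o,round(m["score"],2),m["bbox"])
# shift of each tank's lower body vs. first picture
for n,(u,v,w,h) in {"tall":(188,240,58,52),"wide":(328,200,44,30)}.items():
    t=a[v:v+h,u:u+w]; r=cv2.matchTemplate(p["color"][v-6:v+h+6,u-6:u+w+6].copy(),t.copy(),cv2.TM_CCOEFF_NORMED)
    l=cv2.minMaxLoc(r); print(n,l[1],l[3])
E
```

```text
20.6167 [ 0.51338745 -0.2167386   0.24644988] [-0.27873578 -0.01457838 -2.17917034] 0.0012828368851384297
tall_tank 0.83 [193.5, 219.6, 237.2, 283.3]
wide_tank 0.6 [333.0, 184.6, 365.8, 223.4]
screw_lid 0.87 [241.3, 209.4, 272.5, 224.7]
empty_cassette 0.96 [340.8, 249.9, 360.3, 277.5]
scissors 0.85 [122.7, 243.3, 189.2, 283.1]
tall 0.9985456466674805 (6, 6)
wide 0.7577688097953796 (6, 6)
```

```bash
python3 -c "
from h import *
print(workorder.finish_job())"
```

```text
the job is handed in; nothing more can be done
None
```

I rehearsed the dip as asked and handed it in at about 21 s: the rod is held level and still over the short wide tank, its foot about 40 mm above the rim, and the final scene picture shows no shift in either tank.

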